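Open the watch pressure tester

TASK

Open the watch tester: the steel cover is held in the round drum by a spring bayonet with a catch, so grip its black bar handle, push the cover well down against its soft spring and keep it pushed while you turn it anticlockwise (seen from above), past the catch, until it comes up against its end stop, well over a quarter of a turn on, so it may take more than one grip. Then lift the cover straight out and stand it upright on the middle of the round cork pad. Leave the other things on the bench where they are.

Things in the scene. Friction and masses are not known exactly. Their poses are not given: they have to be found in the camera images.
- cover: steel bayonet cover, 0.2-0.3 kg. Origin: centre of its flat foot; z up its axis, x along its bar handle. Plug 60 mm dia, 0 to 21 mm above the foot; flange 90 mm dia, 21 to 28 mm; black bar handle 72 mm long (x), 16 wide (y), 28 to 66 mm up. Two lugs at the foot on +x and -x, 14 mm wide, 6 high, reaching radius 38 mm. Locked, its foot is 79 mm above the table
- cover_grip (a point): point on the cover's axis, 52 mm above its foot, in the bar handle: the height to grip, fingers closing along the cover's y. Axes as the cover's
- drum_rim (a point): centre of the drum's mouth, 91 mm above the table. The round aluminium drum, 104 mm dia, is fixed on the housing; its lip opening is 65 mm dia. A soft spring (6 N, 0.4 N/mm) holds the cover's lugs up against the lip from inside; the cover can be pushed down 8 mm. Two gaps in the lip let the lugs out; they cannot be seen, and this point's yaw says nothing of them
- housing: the tester's fixed grey base, 160 x 160 x 45 mm, origin at the centre of its underside, the drum standing on its middle. Inside, shortly before the end stop, a 4.5 mm rib under the lip (the catch) blocks the turning cover unless it is pushed down 5.5 mm or more. The end stop (lugs at the gaps) is 1.6 to 2.3 rad anticlockwise from the start. Let go earlier, the cover springs up but stays captive
- pad: round cork pad fixed on the table, 120 mm dia, 4 mm thick, left or right of the tester; origin at the centre of its underside
- toolbox: fixed open wooden box 100 x 120 x 35 mm with small tools, its lid standing up 125 mm high on its +x side; origin at the centre of its underside; it lies on the other side of the tester from the pad. Bystander
- bottle: glass jar with a red cap, 60 mm dia, 110 mm high, standing; origin at the centre of its underside. Bystander
- dish: covered glass dish, 90 mm dia, 48 mm high; origin at the centre of its underside. Bystander
- loupe: black eye loupe, 34 mm dia, 28 mm high; origin at the centre of its underside. Bystander
- screwdriver: small screwdriver 130 mm long, lying between the robot and the tester. Bystander
- tweezers: steel tweezers 120 mm long, 7 mm high, lying. Bystander
- holder: brass movement holder, 44 mm dia, 30 mm high, beyond the tester; origin at the centre of its underside. Bystander
There are look-alikes about, which are no part of the job. What is shaped like the cover but green is not meant. Several things look just like the housing: the one meant starts farthest from the robot's base.

How it is judged:
On the way:
1. the cover is lifted clear out of the drum, upright, still over the tester (height (world z) of cover above 0.105 m and angle between cover's own z axis and vertical below 0.35 rad and horizontal distance between cover and housing below 0.07 m), for 0.05 s.
At the end, for the whole second after the job is handed in: The cover stands upright (within 0.1 rad) and still on the cork pad, its axis within 22 mm of the pad's centre (its foot wholly on the pad) (horizontal distance between cover and pad below 0.022 m and z of cover in the frame of pad between 0.001 and 0.008 m and angle between cover's own z axis and vertical below 0.1 rad and linear speed of cover below 0.02 m/s); the robot touches nothing.
It fails at once if a bystander was pushed more than 30 mm from its place (distance of any of bottle, dish, loupe, screwdriver, tweezers, holder from where it was at the start of the episode above 0.03 m).
It also fails if it takes over 66 s, if anything falls off the work surface, if the arm or the gripper's body presses on something with over 40 N, if the wrist force passes 120 N, or if a joint passes its speed limit or range.

ROBOT

A 6-joint arm with a two-finger parallel gripper is mounted at the origin on the work surface. World frame = base frame: x ahead of the robot, y to its left, z up, the work surface at z = 0. Lengths are in m, angles in rad, forces in N, time in s.
With the tool pointing down it reaches from about 0.25 to 0.725 m from the base axis. Payload 4 kg.
Tool frame: the origin (TCP) lies midway between the tips of the shut fingers; the grasp point (between the pads) lies 19 mm behind it; y points along the fingers, z is the direction in which the jaws open and shut, and the axes are right-handed (so a half turn about y gives the same grasp; the last joint's range is limited). The gripper opens to 85 mm and grips with 20 to 120 N. Pads are 22 mm wide; open, the fingers measure 114 mm over their backs; the gripper's body (76 mm by 85 mm) begins 54 mm behind the grasp point. The pads swing forward as they close: fully open they stand 13 mm farther back than shut.
Start: joints at [1.174, 0.241, 0.005, 1.335, 0, 1.571], TCP at [0.193, 0.461, 0.231] pointing down, gripper open.
Joint ranges: [-2.72, 2.72], [-1.05, 1.87], [-1.09, 1.28], [-1.99, 2.15], [-1.42, 1.44], [-3.14, 3.14]. Speed limits (rad/s): [2.79, 2.79, 3.14, 3.14, 3.14, 3.14].

INTERFACE

Orientations are given as a unit quaternion [x, y, z, w].
In Python, from workcell import bot gives the robot as it stands. The module is installed in compiled form; this text tells all that it offers.
- The arm moves only by the shell command python3 -m handwheel 'ROWS' [OPENING]. ROWS is JSON, a list of rows, each a list of 6 numbers: the shift along the tool's x, y, z in units of 25 mm (1.0 is 25 mm), then the turn, a rotation vector about the tool's x, y, z in units of 10 degrees (1.0 is 10 degrees). A call has exactly 5 rows; each row is the pose to reach, as a shift and turn from the pose commanded when the call began, along the tool's axes at that moment; what a row does not reach only later rows make up. A row lasts 1/8 s, in which the tool goes at most 62.5 mm and 10.7 degrees, less where a joint would pass 70% of its speed; a pose out of reach is approached as far as the arm can. A call with a gripper value outside its range is refused whole. OPENING is the gripper command: -1 is shut, 1 is fully open, values between are in proportion, set as the call begins (- or left out, the last holds). The fingers move at their own pace and stop on an object; the grip force is fixed at half the most. Time passes only in rows, so rows that repeat a pose let the fingers close, or fill a call up. It gives the time, the measured TCP pose, the force and the opening at its end, in the units of the state.
- bot.get_obs(): the state, without advancing time (a new reading comes with each control period).
- bot.camera(name): name is "scene" or "top" or "wrist"; returns a dict with "color" (384x512x3 uint8, red, green, blue), "fx", "fy", "cx", "cy" (pixels), "rvec" (rotation vector, rad) and "tvec" (3), from world to camera coordinates, as OpenCV has them. Camera axes: x right, y down, z forward; pixel columns grow to the right and rows downward; lengths in m; the calibration is good to about 2 mm. A picture is of the moment at which its call begins. There is no depth.
- bot.job_done(): hands the job in, once; it reports no verdict.
The state is a dict: "clock": time; "joint_pos": joint angles; "joint_vel": joint speeds; "tau": joint torques, N m; "eef_pos": TCP position; "tool_rot": TCP orientation; "ft_force": force on the tool from outside, world axes, zero at the start; "ft_torque": the same for the moment, N m; "grip_width": finger opening in m.
Only numpy, scipy, OpenCV 4.12 (cv2) and the standard library are available. Lean on these libraries where they do the work, as an engineer would, in place of code of your own. Each camera call takes 0.05 s, during which the arm holds its last target.

## Working session

There is one attempt and no reset: what is moved stays moved. The work goes in short steps, Python scripts to look and compute and a shell command to move; the robot and the scene stay as the last step left them, time stands still between calls to the robot, and variables do not carry over. Pictures are saved under pics/ and viewed, and the job is handed in when it is done.

```bash
mkdir -p pics
cat > h.py <<'E'
import numpy as np, cv2
from workcell import bot
from scipy.spatial.transform import Rotation as R
def snap(n,f):
    c=bot.camera(n); im=c.pop('color'); cv2.imwrite(f'pics/{f}.png',im[:,:,::-1]); np.save(f'pics/{f}.npy',c,allow_pickle=True); return c
def load(f): return np.load(f'pics/{f}.npy',allow_pickle=True).item()
def ray(c,u,v,z):
    Rm,_=cv2.Rodrigues(np.array(c['rvec'],float)); t=np.array(c['tvec'],float).ravel()
    o=-Rm.T@t; d=Rm.T@np.array([(u-c['cx'])/c['fx'],(v-c['cy'])/c['fy'],1]); return o+d*(z-o[2])/d[2]
def proj(c,P):
    K=np.array([[c['fx'],0,c['cx']],[0,c['fy'],c['cy']],[0,0,1.]])
    return cv2.projectPoints(np.array(P,float).reshape(-1,3),np.array(c['rvec'],float),np.array(c['tvec'],float),K,None)[0].reshape(-1,2)
def crop(f,x0,y0,x1,y1,s,out):
    im=cv2.imread(f'pics/{f}.png')[y0:y1,x0:x1]; cv2.imwrite(f'pics/{out}.png',cv2.resize(im,None,fx=s,fy=s,interpolation=cv2.INTER_CUBIC))
E
python3 - <<'E'
from h import *
for n in ['scene','top','wrist']: c=snap(n,n+'0'); print(n,c['fx'],-cv2.Rodrigues(np.array(c['rvec'],float))[0].T@np.array(c['tvec'],float).ravel())
o=bot.get_obs(); print(o); print(R.from_quat(o['tool_rot']).as_matrix().round(3))
E
```

```text
scene 389.4124675309221 [1.34275989 0.11736416 0.88966705]
top 440.6942355311076 [ 0.51823165 -0.00549667  1.10750509]
wrist 313.4394046286446 [0.12642465 0.48909549 0.37256361]
{'clock': 0.15, 'joint_pos': array([1.17401275e+00, 2.41275350e-01, 4.04249655e-03, 1.33520972e+00,
       1.29926075e-05, 1.57086091e+00]), 'joint_vel': array([-2.59202132e-04, -7.63273643e-04,  3.24785022e-03, -6.13478991e-05,
        6.95596436e-07, -9.76950085e-04]), 'tau': array([-7.98007059e-04, -3.72635651e+01,  2.52638304e+01,  1.23495792e-02,
       -4.74180661e-05, -3.49466866e-06]), 'eef_pos': array([0.19303807, 0.4607139 , 0.23060314]), 'tool_rot': array([ 0.69380173, -0.13950728,  0.13926888, -0.6926623 ]), 'ft_force': array([-0.40255823, -0.06258138,  0.13253395]), 'ft_torque': array([-0.00441657, -0.07327324,  0.02283179]), 'grip_width': 0.08524549453752701}
[[ 0.922 -0.001  0.387]
 [-0.387 -0.002  0.922]
 [-0.    -1.    -0.002]]
```

View pics/scene0.png

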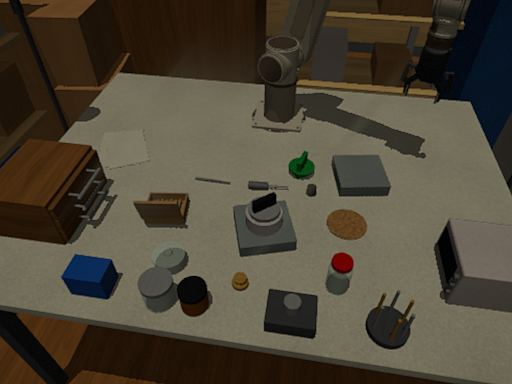

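View pics/top0.png

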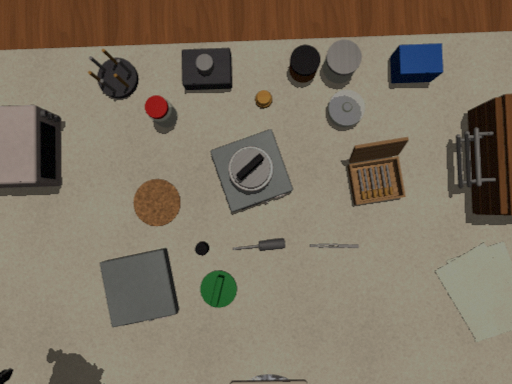

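View pics/wrist0.png

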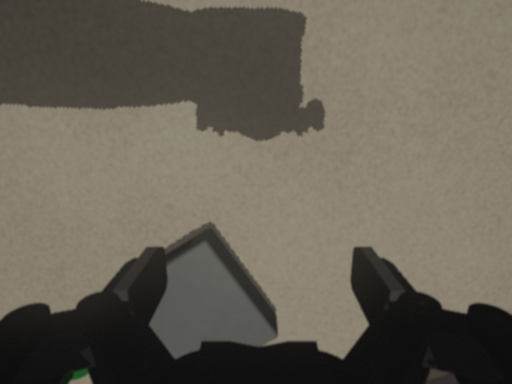

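Top view: the cover sits in the drum at about (251,168), the pad at (157,202), the toolbox at (376,180). The empty grey slab at (139,288) and the green cover at (219,289) are look-alikes. I'll enlarge the crops next.

Run:
```python
from h import *
crop('top0',200,120,300,220,6,'t1'); crop('top0',110,60,210,240,4,'t2'); crop('scene0',225,175,305,260,7,'s1')
```

```text
(no output)
```

View pics/t1.png

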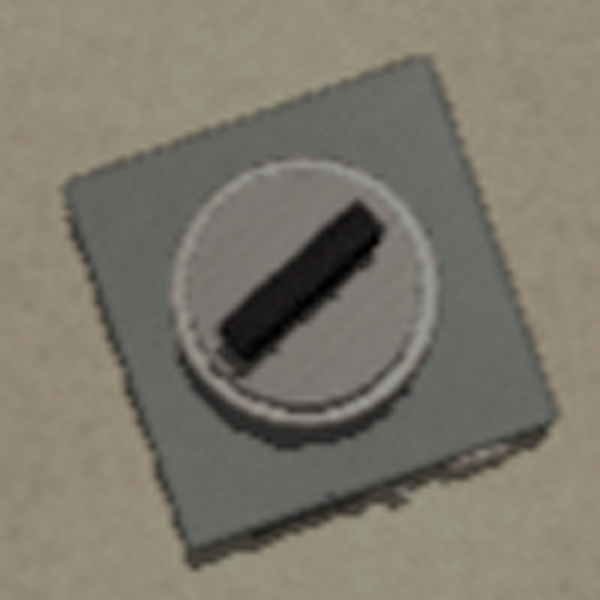

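View pics/t2.png

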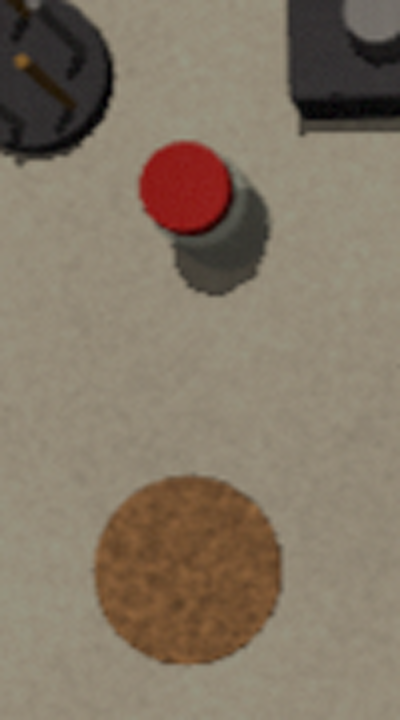

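View pics/s1.png

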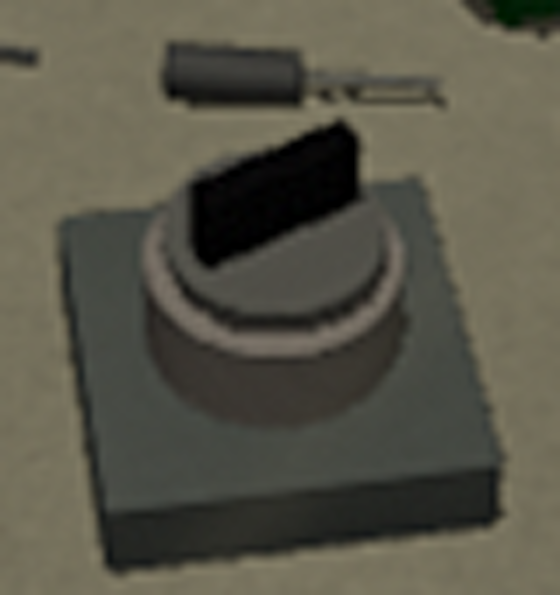

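Run:
```python
from h import *
c=load('top0')
g=lambda X,Y,x0,y0,s:(x0+(X+.5)/s-.5,y0+(Y+.5)/s-.5)
H=[ray(c,*g(X,Y,200,120,6),.145) for X,Y in [(358,203),(382,228),(246,352),(220,325)]]
print('handle',np.mean(H,0)); a=(H[0]+H[1]-H[2]-H[3])/2; print(np.linalg.norm(a),np.degrees(np.arctan2(a[1],a[0])), np.linalg.norm(H[0]-H[1]))
print('drum',ray(c,*g(305,292,200,120,6),.091), 'r',[ray(c,*g(305+d,292,200,120,6),.091)[1] for d in(-132,132)])
B=[ray(c,*g(X,Y,200,120,6),.045) for X,Y in [(430,55),(555,415),(190,548),(68,187)]]; print('housing',np.mean(B,0)); print([np.linalg.norm(B[i]-B[i-1]) for i in range(4)])
print('pad',ray(c,*g(188,570,110,60,4),.004),[ray(c,*g(188+d,570,110,60,4),.004)[1] for d in(-94,94)])
print('bottle cap',ray(c,*g(186,188,110,60,4),.11))
c=load('scene0')
S=[ray(c,*g(X,Y,225,175,7),.145) for X,Y in [(345,122),(358,133),(208,200),(195,185)]]
print('scene handle',np.mean(S,0)); print([x.round(3) for x in S])
p=proj(c,[[.57,0,.091]]);print(p)
print('pad scene',ray(c,347,223.5,.004))
```

```text
handle [0.61228349 0.02678406 0.145     ]
0.0672921405189014 -49.68200085775585 0.01270934117525377
drum [0.61170761 0.02741075 0.091     ] r [np.float64(0.07840847703229054), np.float64(-0.023450858994738116)]
housing [0.61236658 0.02682273 0.045     ]
[np.float64(0.15587920562274024), np.float64(0.15404237571893634), np.float64(0.1560674027206358), np.float64(0.1542520561143029)]
pad [0.54133673 0.26887893 0.004     ] [np.float64(0.32850948621879933), np.float64(0.2094187959373319)]
bottle cap [0.75852979 0.23959749 0.11      ]
scene handle [0.61168228 0.0274131  0.145     ]
[array([0.587, 0.05 , 0.145]), array([0.592, 0.056, 0.145]), array([0.637, 0.005, 0.145]), array([ 0.63 , -0.002,  0.145])]
[[256.42846766 199.30056462]]
pad scene [0.54183551 0.27081091 0.004     ]
```

Cover axis at (0.612, 0.027), confirmed by the handle, drum and housing fits and by the scene camera. The handle line is at -49.7°, and the pad is at (0.541, 0.269). I'll move over the drum.

```bash
cat >> h.py <<'E'
def to(x,y,z,yaw):
    "units to reach TCP xyz, jaw yaw (deg, tool z dir), tool down, from measured pose"
    o=bot.get_obs(); A=R.from_quat(o['tool_rot']); a=np.radians(yaw)
    tz=np.array([np.cos(a),np.sin(a),0]); ty=np.array([0,0,-1.]); T=R.from_matrix(np.array([np.cross(ty,tz),ty,tz]).T)
    s=A.inv().apply(np.array([x,y,z])-o['eef_pos'])/.025; r=np.degrees((A.inv()*T).as_rotvec())/10
    print('units',s.round(2),r.round(2))
def st():
    o=bot.get_obs(); z=R.from_quat(o['tool_rot']).as_matrix()
    print(o['clock'],o['eef_pos'].round(4),'yaw',np.degrees(np.arctan2(z[1,2],z[0,2])).round(1),'down',z[:,1].round(3),'F',o['ft_force'].round(1),'T',o['ft_torque'].round(2),'w',round(o['grip_width'],4),'q',o['joint_pos'].round(2))
E
python3 -c "
from h import *
to(.612,.027,.231,40.3)"
python3 -m handwheel '[[2.2,0,-0.95,0,0.27,0],[4.4,0,-1.9,0,0.54,0],[6.6,0,-2.85,0,0.81,0],[8.8,0,-3.8,0,1.08,0],[11,0,-4.75,0,1.35,0]]' 1
python3 -c "
from h import *
st();to(.612,.027,.231,40.3)"
```

```text
units [22.16 -0.   -9.52] [0.01 2.7  0.  ]
clock: 0.78
eef_pos: [0.4019, 0.2438, 0.2312]
tool_rot: [-0.672, 0.22, -0.22, 0.672]
ft_force: [0.3, 2.0, 0.0]
grip_width: 0.0856
0.775 [0.4019 0.2438 0.2312] yaw 53.7 down [-0.  0. -1.] F [0.3 2.  0. ] T [ 0.03 -0.08 -0.05] w 0.0856 q [ 0.55  0.18 -0.07  1.32  0.    1.18]
units [ 1.191e+01  1.000e-02 -2.010e+00] [-0.    1.34 -0.  ]
```

```bash
python3 -m handwheel '[[2.38,0,-0.4,0,0.27,0],[4.76,0,-0.8,0,0.54,0],[7.14,0,-1.2,0,0.81,0],[9.52,0,-1.6,0,1.08,0],[11.91,0,-2,0,1.34,0]]' 
python3 -m handwheel '[[0,0,0,0,0,0],[0,0,0,0,0,0],[0,0.6,0,0,0,0],[0,1.2,0,0,0,0],[0,1.8,0,0,0,0]]'
python3 -c "
from h import *
st();to(.612,.027,.112,40.3)
snap('wrist','w1');snap('top','t3');crop('top','t3',0,0,0,0) if 0 else None;crop('t3',200,100,310,220,5,'t3c')"
```

```text
clock: 1.4
eef_pos: [0.6126, 0.0274, 0.2309]
tool_rot: [0.642, -0.298, 0.297, -0.642]
ft_force: [1.1, 0.1, 1.1]
grip_width: 0.0852
clock: 2.02
eef_pos: [0.6107, 0.0299, 0.185]
tool_rot: [0.642, -0.297, 0.296, -0.642]
ft_force: [-0.4, -0.1, -0.3]
grip_width: 0.0855
2.025 [0.6107 0.0299 0.185 ] yaw 40.4 down [-0.001 -0.    -1.   ] F [-0.4 -0.1 -0.3] T [-0.03 -0.02  0.02] w 0.0855 q [ 0.05  0.49  0.24  1.33 -0.    0.91]
units [ 0.12  2.92 -0.03] [ 0.    0.01 -0.  ]
```

View pics/w1.png

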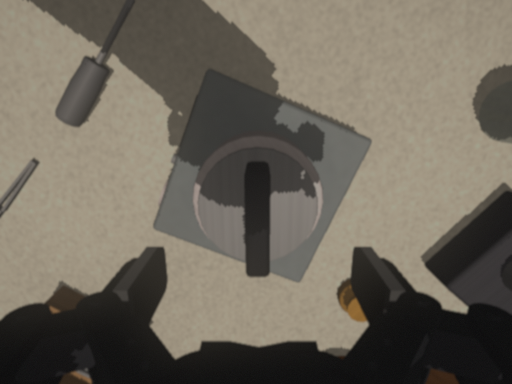

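The wrist view shows the bar vertical and centred between the fingers (column about 257). I'll descend and close.

```bash
python3 -m handwheel '[[0.1,0.7,0,0,0,0],[0.1,1.4,0,0,0,0],[0.1,2.1,0,0,0,0],[0.1,2.9,0,0,0,0],[0.1,2.9,0,0,0,0]]'
python3 -c "
from h import *
st();to(.612,.027,.112,40.3)"
python3 -m handwheel '[[0,0,0,0,0,0],[0,0,0,0,0,0],[0,0,0,0,0,0],[0,0,0,0,0,0],[0,0,0,0,0,0]]' -1
python3 -m handwheel '[[0,0,0,0,0,0],[0,0,0,0,0,0],[0,0,0,0,0,0],[0,0,0,0,0,0],[0,0,0,0,0,0]]' -1
python3 -c "
from h import *
st();snap('wrist','w2');snap('scene','s2');crop('s2',215,130,315,260,5,'s2c')"
```

```text
clock: 2.75
eef_pos: [0.6118, 0.0272, 0.1122]
tool_rot: [0.642, -0.298, 0.296, -0.641]
ft_force: [0.6, 0.6, 0.2]
grip_width: 0.0855
2.75 [0.6118 0.0272 0.1122] yaw 40.4 down [-0.004 -0.    -1.   ] F [0.6 0.6 0.2] T [ 0.02 -0.01 -0.01] w 0.0855 q [ 0.04  0.53  0.13  1.17 -0.    0.91]
units [0.01 0.01 0.  ] [ 0.02  0.01 -0.01]
clock: 3.38
eef_pos: [0.6134, 0.027, 0.1144]
tool_rot: [-0.642, 0.297, -0.297, 0.642]
ft_force: [-0.9, -0.8, 3.2]
grip_width: 0.0151
clock: 4.0
eef_pos: [0.6133, 0.027, 0.1139]
tool_rot: [-0.642, 0.297, -0.297, 0.642]
ft_force: [-0.3, -0.2, 2.8]
grip_width: 0.0154
4.0 [0.6133 0.027  0.1139] yaw 40.4 down [ 0. -0. -1.] F [-0.3 -0.2  2.8] T [-0.15  0.03  0.  ] w 0.0154 q [ 0.04  0.53  0.13  1.17 -0.    0.91]
```

View pics/s2c.png

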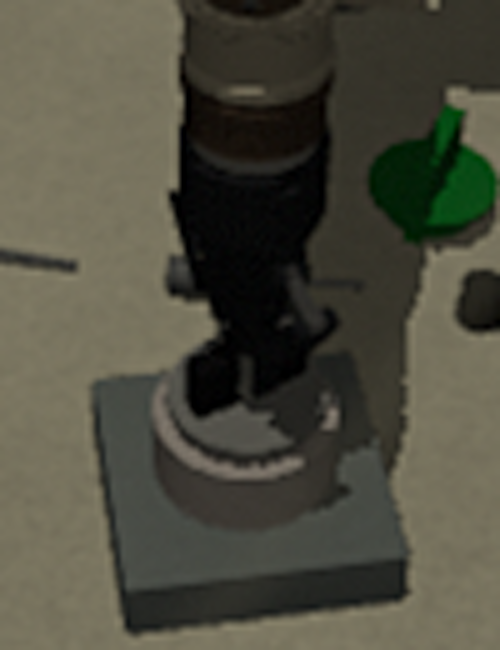

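The bar is gripped (15 mm). Now I'll push down about 7 mm.

```bash
python3 -m handwheel '[[0,0.08,0,0,0,0],[0,0.16,0,0,0,0],[0,0.24,0,0,0,0],[0,0.3,0,0,0,0],[0,0.3,0,0,0,0]]'
python3 -m handwheel '[[0,0,0,0,0,0],[0,0,0,0,0,0],[0,0,0,0,0,0],[0,0,0,0,0,0],[0,0,0,0,0,0]]'
python3 -c "
from h import *
st()"
```

```text
clock: 4.72
eef_pos: [0.6134, 0.027, 0.1066]
tool_rot: [-0.642, 0.297, -0.297, 0.642]
ft_force: [-0.3, -2.3, 5.4]
grip_width: 0.015
clock: 5.35
eef_pos: [0.6133, 0.0271, 0.1066]
tool_rot: [-0.642, 0.297, -0.297, 0.642]
ft_force: [-0.2, -1.2, 6.2]
grip_width: 0.0151
5.35 [0.6133 0.0271 0.1066] yaw 40.4 down [ 0.001 -0.    -1.   ] F [-0.2 -1.2  6.2] T [-0.29  0.12 -0.05] w 0.0151 q [ 0.04  0.54  0.12  1.15 -0.    0.91]
```

```bash
for i in 1; do :; done; python3 -m handwheel '[[0,0,0,0,-0.5,0],[0,0,0,0,-1,0],[0,0,0,0,-1.5,0],[0,0,0,0,-2,0],[0,0,0,0,-2.5,0]]'
python3 -c "
from h import *
st();to(.612,.027,.1068,65.4)"
```

```text
clock: 5.98
eef_pos: [0.6138, 0.0275, 0.1068]
tool_rot: [-0.691, 0.149, -0.15, 0.691]
ft_force: [-0.1, -0.1, 5.9]
grip_width: 0.015
5.975 [0.6138 0.0275 0.1068] yaw 65.5 down [ 0.001  0.001 -1.   ] F [-0.1 -0.1  5.9] T [ 0.03  0.07 -0.17] w 0.015 q [0.04 0.54 0.12 1.15 0.   0.47]
units [-0.06  0.   -0.05] [-0.01  0.01  0.01]
```

```bash
python3 -m handwheel '[[0,0,0,0,-0.5,0],[0,0,0,0,-1,0],[0,0,0,0,-1.5,0],[0,0,0,0,-2,0],[0,0,0,0,-2.5,0]]'
python3 -m handwheel '[[0,0,0,0,-0.5,0],[0,0,0,0,-1,0],[0,0,0,0,-1.5,0],[0,0,0,0,-2,0],[0,0,0,0,-2.5,0]]'
python3 -c "
from h import *
st();snap('top','t4');crop('t4',200,100,310,220,5,'t4c')
snap('scene','s4');crop('s4',215,130,315,260,5,'s4c')"
```

```text
clock: 6.6
eef_pos: [0.6137, 0.0275, 0.1068]
tool_rot: [-0.707, -0.004, 0.003, 0.707]
ft_force: [-0.5, -0.3, 5.6]
grip_width: 0.0152
clock: 7.22
eef_pos: [0.6134, 0.0273, 0.1067]
tool_rot: [-0.69, -0.156, 0.156, 0.69]
ft_force: [-0.8, -1.4, 5.7]
grip_width: 0.0154
7.225 [0.6134 0.0273 0.1067] yaw 115.5 down [ 0.001  0.    -1.   ] F [-0.8 -1.4  5.7] T [-0.07  0.16 -0.16] w 0.0154 q [ 0.04  0.54  0.12  1.15  0.   -0.4 ]
```

View pics/s4c.png

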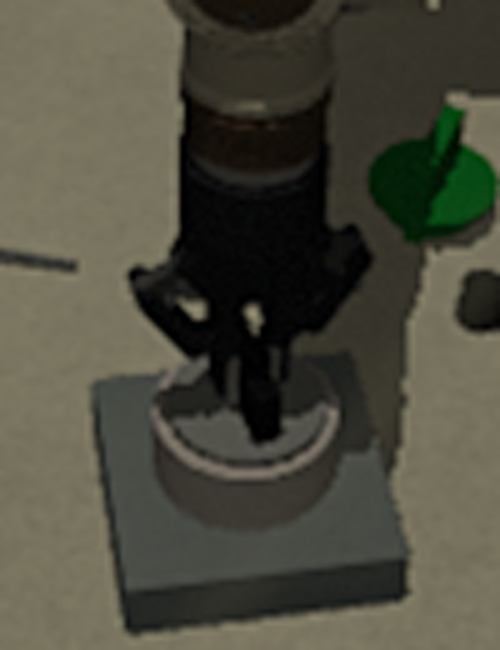

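The cover has turned with the gripper and is clearly pushed down. It has gone 75° so far, so I'll keep turning towards the stop in smaller steps.

```bash
python3 -m handwheel '[[0,0,0,0,-0.3,0],[0,0,0,0,-0.6,0],[0,0,0,0,-0.9,0],[0,0,0,0,-1.2,0],[0,0,0,0,-1.5,0]]'
python3 -c "
from h import *
st()"
python3 -m handwheel '[[0,0,0,0,-0.2,0],[0,0,0,0,-0.4,0],[0,0,0,0,-0.6,0],[0,0,0,0,-0.8,0],[0,0,0,0,-1,0]]'
python3 -c "
from h import *
st()"
```

```text
clock: 7.95
eef_pos: [0.6136, 0.0269, 0.1067]
tool_rot: [0.664, 0.245, -0.244, -0.663]
ft_force: [0.1, -1.6, 5.7]
grip_width: 0.0151
7.95 [0.6136 0.0269 0.1067] yaw 130.4 down [ 0.001 -0.    -1.   ] F [ 0.1 -1.6  5.7] T [-0.3   0.09 -0.14] w 0.0151 q [ 0.04  0.54  0.12  1.15 -0.   -0.66]
clock: 8.57
eef_pos: [0.6136, 0.0273, 0.1067]
tool_rot: [0.64, 0.302, -0.301, -0.64]
ft_force: [-0.3, -0.6, 6.0]
grip_width: 0.0149
8.575 [0.6136 0.0273 0.1067] yaw 140.4 down [ 0.001  0.    -1.   ] F [-0.3 -0.6  6. ] T [-0.06  0.1  -0.17] w 0.0149 q [ 0.04  0.54  0.12  1.15  0.   -0.84]
```

```bash
python3 -m handwheel '[[0,0,0,0,-0.2,0],[0,0,0,0,-0.4,0],[0,0,0,0,-0.6,0],[0,0,0,0,-0.8,0],[0,0,0,0,-0.8,0]]'
python3 -c "
from h import *
st()"
python3 -m handwheel '[[0,0,0,0,-0.2,0],[0,0,0,0,-0.4,0],[0,0,0,0,-0.6,0],[0,0,0,0,-0.8,0],[0,0,0,0,-0.8,0]]'
python3 -c "
from h import *
st()"
```

```text
clock: 9.2
eef_pos: [0.6136, 0.0269, 0.1067]
tool_rot: [0.618, 0.345, -0.344, -0.617]
ft_force: [-0.6, -1.8, 5.9]
grip_width: 0.0149
9.2 [0.6136 0.0269 0.1067] yaw 148.4 down [ 0.001 -0.    -1.   ] F [-0.6 -1.8  5.9] T [-0.23  0.12 -0.03] w 0.0149 q [ 0.04  0.54  0.12  1.15 -0.   -0.97]
clock: 9.82
eef_pos: [0.6137, 0.0271, 0.1068]
tool_rot: [0.592, 0.387, -0.387, -0.592]
ft_force: [0.1, -1.2, 6.0]
grip_width: 0.015
9.825 [0.6137 0.0271 0.1068] yaw 156.4 down [ 0.001  0.    -1.   ] F [ 0.1 -1.2  6. ] T [-0.16  0.09  0.01] w 0.015 q [ 0.04  0.54  0.12  1.15  0.   -1.11]
```

```bash
python3 -m handwheel '[[0,0,0,0,-0.2,0],[0,0,0,0,-0.4,0],[0,0,0,0,-0.6,0],[0,0,0,0,-0.6,0],[0,0,0,0,-0.6,0]]'
python3 -c "
from h import *
st()"
python3 -m handwheel '[[0,0,0,0,-0.2,0],[0,0,0,0,-0.4,0],[0,0,0,0,-0.6,0],[0,0,0,0,-0.6,0],[0,0,0,0,-0.6,0]]'
python3 -c "
from h import *
st();snap('scene','s5');crop('s5',215,130,315,260,5,'s5c')"
```

```text
clock: 10.45
eef_pos: [0.6139, 0.0272, 0.1068]
tool_rot: [0.571, 0.418, -0.417, -0.57]
ft_force: [-0.1, -0.5, 5.8]
grip_width: 0.0153
10.45 [0.6139 0.0272 0.1068] yaw 162.4 down [ 0.002  0.    -1.   ] F [-0.1 -0.5  5.8] T [-0.14  0.04  0.05] w 0.0153 q [ 0.04  0.54  0.12  1.15  0.   -1.22]
clock: 11.08
eef_pos: [0.6136, 0.0274, 0.1068]
tool_rot: [0.548, 0.447, -0.446, -0.548]
ft_force: [-0.1, -0.4, 5.3]
grip_width: 0.0152
11.075 [0.6136 0.0274 0.1068] yaw 168.4 down [ 0.001  0.001 -1.   ] F [-0.1 -0.4  5.3] T [-0.06  0.15 -0.09] w 0.0152 q [ 0.04  0.54  0.12  1.15  0.   -1.32]
```

View pics/s5c.png

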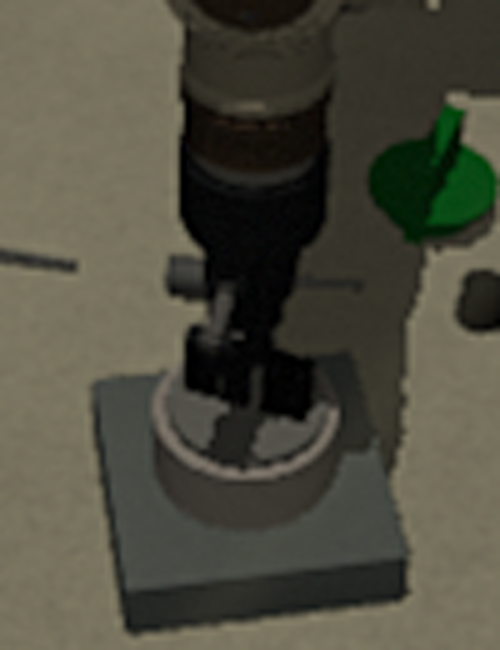

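```bash
python3 -m handwheel '[[0,0,0,0,-0.2,0],[0,0,0,0,-0.4,0],[0,0,0,0,-0.4,0],[0,0,0,0,-0.4,0],[0,0,0,0,-0.4,0]]'
python3 -c "
from h import *
st();snap('wrist','w5')"
python3 -m handwheel '[[0,0,0,0,-0.2,0],[0,0,0,0,-0.4,0],[0,0,0,0,-0.4,0],[0,0,0,0,-0.4,0],[0,0,0,0,-0.4,0]]'
python3 -c "
from h import *
st();snap('wrist','w6')"
```

```text
clock: 11.75
eef_pos: [0.6128, 0.0273, 0.1067]
tool_rot: [-0.533, -0.465, 0.465, 0.533]
ft_force: [-2.6, 0.7, 7.3]
grip_width: 0.0147
11.75 [0.6128 0.0273 0.1067] yaw 172.2 down [-0.001  0.001 -1.   ] F [-2.6  0.7  7.3] T [ 0.    0.53 -1.31] w 0.0147 q [ 0.04  0.54  0.12  1.15  0.   -1.39]
clock: 12.42
eef_pos: [0.613, 0.027, 0.1067]
tool_rot: [-0.517, -0.483, 0.482, 0.517]
ft_force: [-1.0, -0.8, 6.8]
grip_width: 0.0154
12.425 [0.613  0.027  0.1067] yaw 176.0 down [-0.     0.002 -1.   ] F [-1.  -0.8  6.8] T [ 0.38  0.39 -1.77] w 0.0154 q [ 0.04  0.54  0.12  1.15  0.   -1.46]
```

View pics/w6.png

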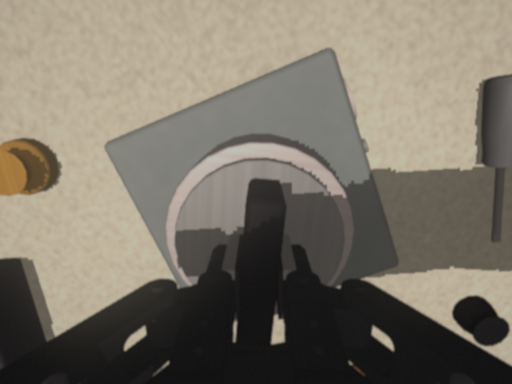

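The torque rose to 1.8 Nm at about 131° of turn (2.28 rad), which is the end stop. I'll ease off slightly and lift slowly, watching the force.

```bash
python3 -m handwheel '[[0,0,0,0,0.2,0],[0,0,0,0,0.3,0],[0,-0.1,0,0,0.3,0],[0,-0.3,0,0,0.3,0],[0,-0.4,0,0,0.3,0]]'
python3 -c "
from h import *
st()"
python3 -m handwheel '[[0,-0.1,0,0,0,0],[0,-0.2,0,0,0,0],[0,-0.3,0,0,0,0],[0,-0.4,0,0,0,0],[0,-0.4,0,0,0,0]]'
python3 -c "
from h import *
st();snap('scene','s7');crop('s7',215,130,315,260,5,'s7c')"
```

```text
clock: 13.1
eef_pos: [0.6127, 0.0276, 0.1149]
tool_rot: [-0.527, -0.47, 0.471, 0.529]
ft_force: [3.1, 1.6, -10.4]
grip_width: 0.0151
13.1 [0.6127 0.0276 0.1149] yaw 173.4 down [-0.002  0.001 -1.   ] F [  3.1   1.6 -10.4] T [ 0.65 -0.85 -0.7 ] w 0.0151 q [ 0.04  0.53  0.13  1.17  0.   -1.41]
clock: 13.72
eef_pos: [0.6134, 0.0269, 0.1274]
tool_rot: [0.528, 0.471, -0.47, -0.528]
ft_force: [0.1, 0.4, -2.4]
grip_width: 0.0151
13.725 [0.6134 0.0269 0.1274] yaw 173.4 down [ 0.001 -0.    -1.   ] F [ 0.1  0.4 -2.4] T [-0.03 -0.02 -0.04] w 0.0151 q [ 0.04  0.52  0.15  1.19 -0.   -1.41]
```

View pics/s7c.png

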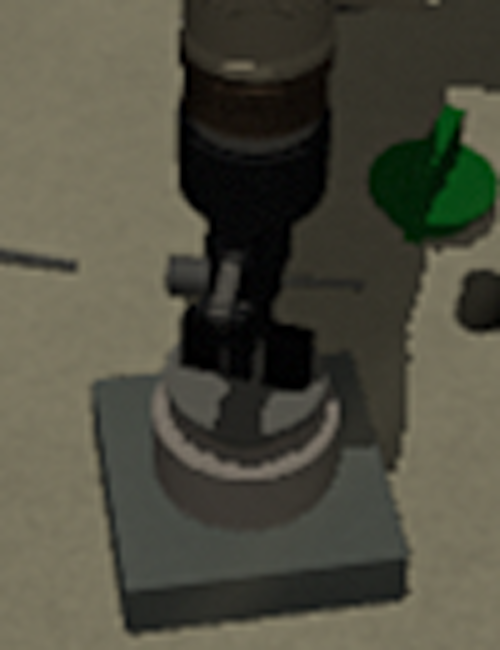

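The force is now only the cover's weight (2.4 N), and the cover is rising out of the drum. I'll lift on.

```bash
python3 -m handwheel '[[0,-0.4,0,0,0,0],[0,-0.8,0,0,0,0],[0,-1.4,0,0,0,0],[0,-2,0,0,0,0],[0,-2.6,0,0,0,0]]'
python3 -c "
from h import *
st();to(.541,.27,.193,173.4);to(.541,.27,.193,173.4-90)
snap('scene','s8');crop('s8',215,100,315,260,4,'s8c')"
```

```text
clock: 14.4
eef_pos: [0.6134, 0.0271, 0.1928]
tool_rot: [0.528, 0.47, -0.47, -0.528]
ft_force: [0.2, -0.2, -2.4]
grip_width: 0.0151
14.4 [0.6134 0.0271 0.1928] yaw 173.4 down [ 0.001  0.    -1.   ] F [ 0.2 -0.2 -2.4] T [ 0.03 -0.03 -0.04] w 0.0151 q [ 0.04  0.49  0.26  1.35 -0.   -1.41]
units [ 9.31 -0.01  4.  ] [ 0.01 -0.    0.  ]
units [ 9.31 -0.01  4.  ] [0. 9. 0.]
```

View pics/s8c.png

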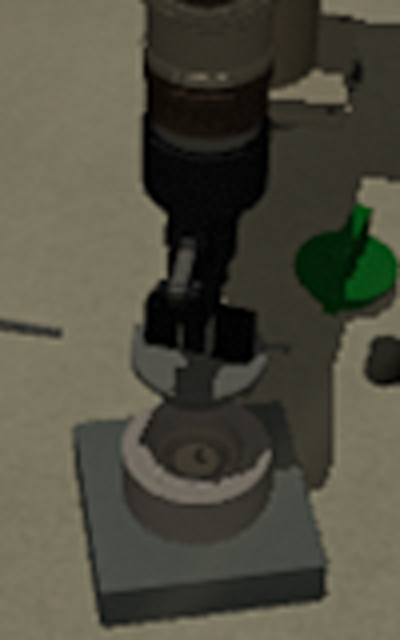

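```bash
python3 -m handwheel '[[0.6,0,0.25,0,0,0],[1.6,0,0.7,0,0,0],[2.8,0,1.2,0,0,0],[4,0,1.7,0,0,0],[5.2,0,2.25,0,0,0]]'
python3 -m handwheel '[[1.2,0,0.5,0,0,0],[2.4,0,1.0,0,0,0],[3.3,0,1.4,0,0,0],[3.9,0,1.65,0,0,0],[4.1,0,1.75,0,0,0]]'
python3 -m handwheel '[[0,0.5,0,0,0,0],[0,1.2,0,0,0,0],[0,2,0,0,0,0],[0,2.8,0,0,0,0],[0,3.4,0,0,0,0]]'
python3 -c "
from h import *
st();to(.5415,.2695,.115-.075,173.4);snap('scene','s9');snap('top','t9');crop('s9',290,120,410,260,4,'s9c');crop('t9',100,130,220,250,4,'t9c')"
```

```text
clock: 15.08
eef_pos: [0.5709, 0.1646, 0.1903]
tool_rot: [-0.527, -0.47, 0.471, 0.528]
ft_force: [1.0, -0.1, -1.9]
grip_width: 0.0155
clock: 15.7
eef_pos: [0.5399, 0.2707, 0.1908]
tool_rot: [-0.528, -0.47, 0.471, 0.528]
ft_force: [0.2, 0.1, -2.1]
grip_width: 0.0153
clock: 16.32
eef_pos: [0.5404, 0.2681, 0.1044]
tool_rot: [-0.528, -0.469, 0.471, 0.529]
ft_force: [0.7, -0.0, -2.7]
grip_width: 0.0152
16.325 [0.5404 0.2681 0.1044] yaw 173.3 down [-0.002 -0.001 -1.   ] F [ 0.7 -0.  -2.7] T [ 0.01 -0.    0.02] w 0.0152 q [ 0.46  0.52  0.08  1.13 -0.   -0.99]
units [ 0.06  2.58 -0.04] [-0.01 -0.01 -0.01]
```

View pics/s9c.png

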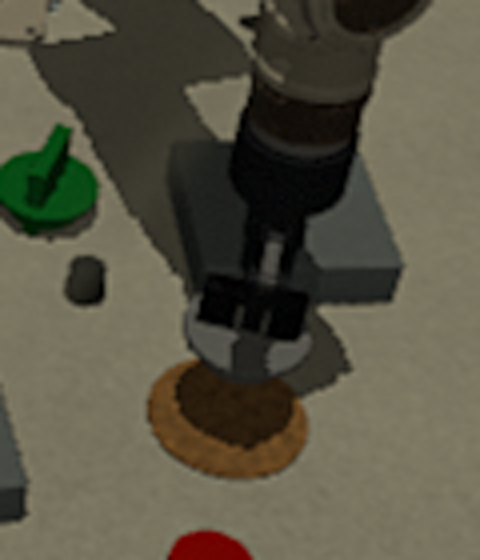

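View pics/t9c.png

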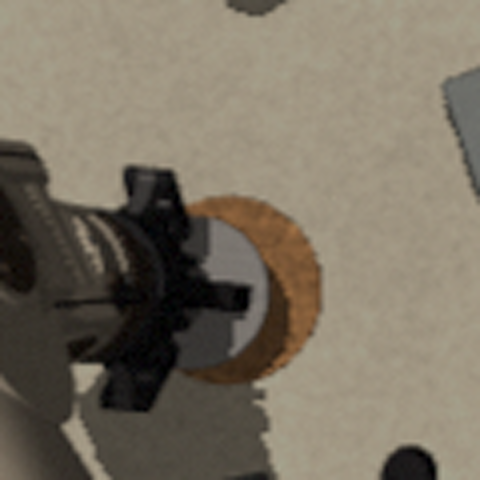

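The cover hangs upright over the pad. I'll lower it, slowly near the bottom.

```bash
python3 -m handwheel '[[0,0.7,0,0,0,0],[0.05,1.4,-0.02,0,0,0],[0.05,2,-0.02,0,0,0],[0.05,2.3,-0.02,0,0,0],[0.05,2.35,-0.02,0,0,0]]'
python3 -c "
from h import *
st()"
python3 -m handwheel '[[0,0.04,0,0,0,0],[0,0.08,0,0,0,0],[0,0.12,0,0,0,0],[0,0.16,0,0,0,0],[0,0.16,0,0,0,0]]'
python3 -c "
from h import *
st();snap('scene','s10');crop('s10',290,120,410,260,4,'s10c')"
```

```text
clock: 17.05
eef_pos: [0.541, 0.2706, 0.0468]
tool_rot: [-0.528, -0.47, 0.471, 0.528]
ft_force: [0.7, 0.4, -2.8]
grip_width: 0.015
17.05 [0.541  0.2706 0.0468] yaw 173.4 down [-0.001 -0.001 -1.   ] F [ 0.7  0.4 -2.8] T [ 0.02  0.01 -0.  ] w 0.015 q [ 0.46  0.58  0.02  1.01 -0.   -0.99]
clock: 17.68
eef_pos: [0.5413, 0.2708, 0.0435]
tool_rot: [-0.528, -0.47, 0.47, 0.528]
ft_force: [0.5, 0.6, -3.2]
grip_width: 0.0151
17.675 [0.5413 0.2708 0.0435] yaw 173.4 down [-0. -0. -1.] F [ 0.5  0.6 -3.2] T [0.02 0.02 0.02] w 0.0151 q [ 0.46  0.58  0.01  1.    0.   -0.99]
```

View pics/s10c.png

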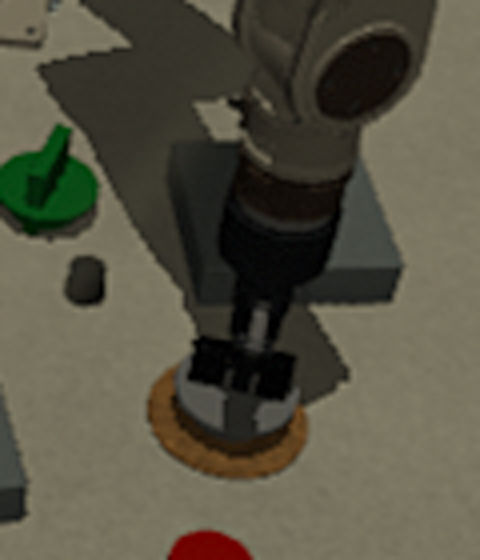

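```bash
python3 -m handwheel '[[0,0.04,0,0,0,0],[0,0.08,0,0,0,0],[0,0.12,0,0,0,0],[0,0.12,0,0,0,0],[0,0.12,0,0,0,0]]'
python3 -m handwheel '[[0,0.02,0,0,0,0],[0,0.04,0,0,0,0],[0,0.06,0,0,0,0],[0,0.06,0,0,0,0],[0,0.06,0,0,0,0]]'
python3 -c "
from h import *
st()"
```

```text
clock: 18.35
eef_pos: [0.5414, 0.2708, 0.0405]
tool_rot: [-0.528, -0.47, 0.47, 0.528]
ft_force: [-0.2, -0.1, -2.6]
grip_width: 0.015
clock: 18.98
eef_pos: [0.5416, 0.2707, 0.0399]
tool_rot: [0.528, 0.47, -0.47, -0.528]
ft_force: [-1.8, -2.5, 5.3]
grip_width: 0.0154
18.975 [0.5416 0.2707 0.0399] yaw 173.4 down [ 0.001  0.    -1.   ] F [-1.8 -2.5  5.3] T [-0.28  0.56  0.1 ] w 0.0154 q [ 0.46  0.59  0.01  0.99 -0.   -0.99]
```

The foot has touched down (force +5 N at TCP 0.040). I'll open and retreat.

```bash
python3 -m handwheel '[[0,0,0,0,0,0],[0,0,0,0,0,0],[0,0,0,0,0,0],[0,0,0,0,0,0],[0,0,0,0,0,0]]' 1
python3 -c "
from h import *
st()"
python3 -m handwheel '[[0,-0.4,0,0,0,0],[0,-1.2,0,0,0,0],[0,-2.2,0,0,0,0],[0,-3.2,0,0,0,0],[0,-4.2,0,0,0,0]]'
python3 -m handwheel '[[0,-1,0,0,0,0],[0,-2,0,0,0,0],[0,-3,0,0,0,0],[0,-3,0,0,0,0],[0,-3,0,0,0,0]]'
python3 -m handwheel '[[0.2,0,-2,0,0,0],[0.4,0,-4,0,0,0],[0.4,0,-4,0,0,0],[0.4,0,-4,0,0,0],[0.4,0,-4,0,0,0]]'
python3 -c "
from h import *
st();snap('scene','s11');snap('top','t11');crop('s11',290,150,410,260,4,'s11c');crop('t11',100,130,220,250,4,'t11c')"
```

```text
clock: 19.6
eef_pos: [0.5414, 0.2708, 0.039]
tool_rot: [-0.528, -0.47, 0.47, 0.528]
ft_force: [-0.4, -0.6, 0.1]
grip_width: 0.0855
19.6 [0.5414 0.2708 0.039 ] yaw 173.4 down [-0. -0. -1.] F [-0.4 -0.6  0.1] T [-0.02 -0.01  0.05] w 0.0855 q [ 0.46  0.59  0.01  0.99  0.   -0.99]
clock: 20.23
eef_pos: [0.5415, 0.2709, 0.1458]
tool_rot: [0.528, 0.471, -0.47, -0.528]
ft_force: [0.5, 0.0, -0.9]
grip_width: 0.0854
clock: 20.85
eef_pos: [0.541, 0.2706, 0.2184]
tool_rot: [-0.528, -0.47, 0.47, 0.528]
ft_force: [0.1, -0.5, 0.4]
grip_width: 0.0858
clock: 21.48
eef_pos: [0.6407, 0.2694, 0.2194]
tool_rot: [-0.528, -0.47, 0.471, 0.528]
ft_force: [-0.6, 0.5, -0.5]
grip_width: 0.0856
21.475 [0.6407 0.2694 0.2194] yaw 173.4 down [-0. -0. -1.] F [-0.6  0.5 -0.5] T [ 0.01 -0.04 -0.03] w 0.0856 q [ 0.4   0.66  0.63  1.54  0.   -1.06]
```

View pics/s11c.png

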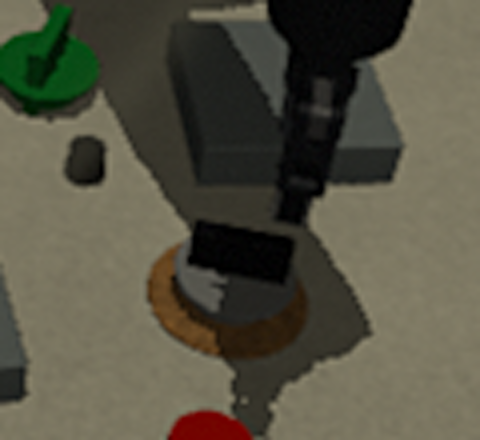

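View pics/t11c.png

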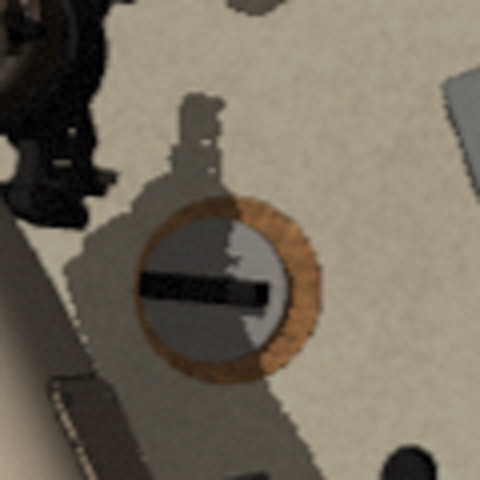

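View pics/t11.png

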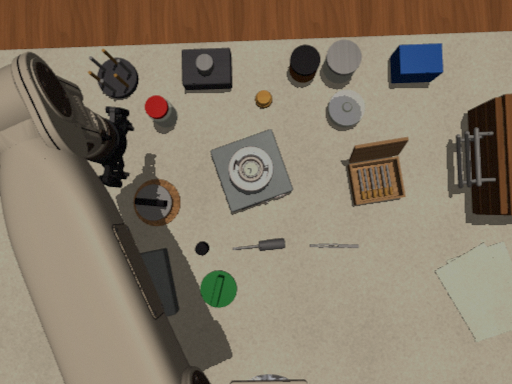

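Run:
```python
from h import *
c=load('top0')
g=lambda X,Y:(100+(X+.5)/4-.5,130+(Y+.5)/4-.5)
print('flange',ray(c,*g(213,289),.032),[ray(c,*g(x,289),.032)[1] for x in(137,290)])
print('handle top',ray(c,*g(200,290),.070))
print('predicted cover-at-pad px', proj(c,[[.5413,.2699,.032]]))
c=load('s11'); 
P=[ray(c,290+(X+.5)/4-.5,150+(Y+.5)/4-.5,.070) for X,Y in[(197,222),(293,240)]]; print('scene top far edge',P,np.linalg.norm(P[0]-P[1]))
```

```text
flange [0.54162649 0.27116873 0.032     ] [np.float64(0.3181670492658522), np.float64(0.2236628170745857)]
handle top [0.54042734 0.26915184 0.07      ]
predicted cover-at-pad px [[153.39067021 201.99330207]]
scene top far edge [array([0.53411994, 0.23675966, 0.07      ]), array([0.54093204, 0.30490779, 0.07      ])] 0.06848775399894216
```

The cover centre is about 2 mm from the pad centre. It is upright, free of the gripper, and the bystanders look unmoved.

```bash
python3 -c "
from h import *
print(bot.job_done())"
```

```text
the job is handed in; nothing more can be done
None
```

The cover is out of the tester and standing upright on the cork pad, and I handed the job in at about 21.5 s of the 66 s allowed.

- **Opening:** I gripped the bar handle and pushed the cover down about 7 mm. One grip was enough to turn it anticlockwise about 131° (2.28 rad). There the torque rose to about 1.8 Nm, which I took as the end stop.
- **Lift:** The upward pull peaked at about 10 N as the cover left the drum. After that the force dropped to the cover's own weight, about 2.4 N.
- **Placing:** In the last top picture the cover's flange centre is at (0.542, 0.271) and the handle at (0.540, 0.269). The pad measured (0.541, 0.269 to 0.271), so the cover is about 2 mm off centre, within the 22 mm allowed.
- **Last checks:** The cover looked upright in the top and scene pictures. The gripper was open about 0.1 m to the side, with about zero wrist force. By eye, the bystanders in the top picture are where they started. None of these checks failed or disagreed.

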